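# Point out the breakfast things

## Task

Show the helper which things to lay out for breakfast, by pointing straight down with the fingertips about two centimetres above the middle of each and keeping still there for two seconds: first the egg poacher, then the shorter of the two frosted tumblers, and last the black salt cellar (the low one with a knobbed lid), over which you finish, still pointing. Touch and move nothing, and point at none of the other pots and vessels: rise and cross them well above.

Things in the scene. Friction and masses are not known exactly. Their poses are not given: they have to be found in the camera images.
- poacher_top (a point): Centre of the rim plane of the egg poacher: an open slate-grey hard-silicone cup, 90 mm across the rim, 45 mm high, hollow and round-bottomed, with two flat tabs on opposite sides of the rim (130 mm over the tabs). The point is 45 mm above the counter; z up.
- tumbler_short_top (a point): Centre of the open mouth of the shorter frosted glass tumbler: 72 mm across the rim, 80 mm high. The point is 80 mm above the counter; z up.
- salt_top (a point): Top of the lid knob of the black ceramic salt cellar: a low round pot 86 mm across, 66 mm high with its knob (20 mm wide, 14 mm high) in the middle of the lid. The point is 66 mm above the counter; z up.
- tumbler_tall_top (a point): Centre of the open mouth of the taller frosted glass tumbler: 72 mm across the rim, 130 mm high; z up. Not to be pointed at.
- pepper_top (a point): Top of the black ceramic pepper pot: slim and waisted, 58 mm across the foot, 115 mm high; z up. Not to be pointed at.
- canister_top (a point): Centre of the open mouth of the empty stainless steel canister: 104 mm across, 140 mm high, the tallest of the loose things; z up. Not to be pointed at.
- ramekin_top (a point): Centre of the open mouth of a white ceramic ramekin without tabs: 86 mm across, 42 mm high; z up. Not to be pointed at.

How it is judged:
By the outcome, as a careful person would: the job done as asked, in the order asked, and still so for the second after the job is handed in, with the robot touching nothing.
It also fails if it takes over 54 s, if anything falls off the work surface, if the arm or the gripper's body presses on something with over 40 N, if the wrist force passes 120 N, or if a joint passes its speed limit or range.

## Robot

A 6-joint arm with a two-finger parallel gripper is mounted at the origin on the work surface. World frame = base frame: x ahead of the robot, y to its left, z up, the work surface at z = 0. Lengths are in m, angles in rad, forces in N, time in s.
With the tool pointing down it reaches from about 0.275 to 0.725 m from the base axis. Payload 5.6 kg.
Tool frame: the origin (TCP) lies between the finger pads; the fingertips stand 22 mm ahead of it and the grasp point (between the pads) lies 3 mm ahead of it (ctrl.nose_length is the distance from the TCP to the fingertips, in m); z points along the fingers, y is the line along which they close (so a half turn about z gives the same grasp; the last joint's range is limited). The gripper opens to 85 mm and grips with 20 to 120 N. Pads are 22 mm wide; open, the fingers measure 114 mm over their backs; the gripper's body (76 mm by 85 mm) begins 54 mm behind the grasp point. The pads swing forward as they close: fully open they stand 13 mm farther back than shut.
Start: joints at [1.561, 0.255, 0.108, 0, -1.424, -0.285], TCP at [0.16, 0.526, 0.253] pointing down, gripper open.
Joint ranges: [-2.95, 2.95], [-1.21, 1.97], [-1.09, 1.5], [-2.87, 1.71], [-2.94, -0.07], [-3.05, 3.05]. Speed limits (rad/s): [2.57, 2.57, 3.14, 3.14, 3.14, 3.14].

## Interface

Orientations are given as a unit quaternion [w, x, y, z].
In Python, from station import ctrl gives the robot as it stands.
- The arm moves only by the tool drive_tool, never from a script. Its arguments are lists of equal length, an entry for each row: "hand": the closure, from 0 (fully open) to 1 (shut); "slide": the shift along the world's x, y, z in m, a list of three; "twist": the turn, a rotation vector about the world's x, y, z in degrees, a list of three. In form: {"hand": [hand, ...], "slide": [[dx, dy, dz], ...], "twist": [[rx, ry, rz], ...]}. A call has 1 to 20 rows; each row is the pose to reach, as a shift and turn from the pose commanded when the call began; what a row does not reach only later rows make up. A row lasts 1/8 s, in which the tool goes at most 62.5 mm and 10.7 degrees, less where a joint would pass 70% of its speed; a pose out of reach is approached as far as the arm can. A call with a gripper value outside its range is refused whole. The fingers move at their own pace and stop on an object; "force" is the grip in N (left out, the last holds). Time passes only in rows, so rows that repeat a pose let the fingers close. It gives the time, the measured TCP pose, the force, the opening and the grip force at its end, in the units of the state.
- ctrl.read_state(): the state, without advancing time (a new reading comes with each control period).
- ctrl.capture(name): name is "scene" or "top" or "wrist"; returns a dict with "image" (480x640x3 uint8, red, green, blue), "range_z" (480x640 float32, m along the optical axis (not along the pixel's ray), 0 where there is no reading), "camera_matrix" (3x3 intrinsics, pixels), "rvec" (rotation vector, rad) and "tvec" (3), from world to camera coordinates, as OpenCV has them. Camera axes: x right, y down, z forward; pixel columns grow to the right and rows downward; lengths in m; the calibration is good to about 2 mm. A picture is of the moment at which its call begins.
- ctrl.sign_off(): hands the job in; it is judged then, once.
The state is a dict: "time_s": time; "joint_positions": joint angles; "qd": joint speeds; "joint_efforts": joint torques, N m; "tool_pos": TCP position; "tcp_rot": TCP orientation; "wrist_force": force on the tool from outside, world axes, zero at the start; "wrist_torque": the same for the moment, N m; "width": finger opening in m; "grip_force": force on a finger pad.
Only numpy, scipy, OpenCV 4.12 (cv2) and the standard library are available. Lean on these libraries where they do the work, as an engineer would, in place of code of your own. Each camera call takes 0.05 s, during which the arm holds its last target. There are 200 camera calls.

## Working session

There is one attempt and no reset: what is moved stays moved. The work goes in short steps, Python scripts to look and compute and a tool call to move; the robot and the scene stay as the last step left them, time stands still between calls to the robot, and variables do not carry over. Pictures are saved under pics/ and viewed, at most 10 in all, crops included, and the job is handed in when it is done.

Besides the shell and the picture viewer there is one more tool, called after "Emit:" by a JSON object that holds its "fn" and its "kwargs", one argument or row to a line. drive_tool: Moves the arm, as the interface text tells. Its arguments: {"type":"object","properties":{"hand":{"type":"array"},"slide":{"type":"array"},"twist":{"type":"array"},"force":{"type":"number"}},"required":["hand","slide","twist"]}

```bash
mkdir -p pics; ls; cat > h.py <<'E'
import numpy as np, cv2
from station import ctrl
def cap(n):
    c=ctrl.capture(n); np.savez(f'{n}.npz',**c); return c
def world(c,u,v,z=None):
    K=c['camera_matrix'];R=cv2.Rodrigues(np.array(c['rvec'],float))[0];t=np.array(c['tvec']).ravel()
    C=-R.T@t; d=R.T@np.linalg.inv(K)@[u,v,1.]
    if z is not None: return C+d*(z-C[2])/d[2]
    return C+d*c['range_z'][int(v),int(u)]
E
python3 - <<'E'
from h import *
for n in('scene','top'):
    c=cap(n); cv2.imwrite(f'pics/{n}1.png',c['image'][:,:,::-1])
    R=cv2.Rodrigues(np.array(c['rvec'],float))[0]; print(n,-R.T@np.array(c['tvec']).ravel(),R[2])
s=ctrl.read_state();print(s['time_s'],s['tool_pos'],s['tcp_rot'],s['width'],ctrl.nose_length)
E
```

```text
pics
scene [ 1.06735625 -0.03861305  0.92867339] [-0.55489236  0.02868345 -0.83142753]
top [ 0.49289544 -0.0044384   0.88565359] [ 0.05884651  0.01294465 -0.99818311]
0.1 [0.15963202 0.52591427 0.25251323] [ 8.28869175e-04  9.89151680e-01 -1.46895407e-01 -8.31790536e-05] 0.0855221958096188 0.022
```

View pics/scene1.png

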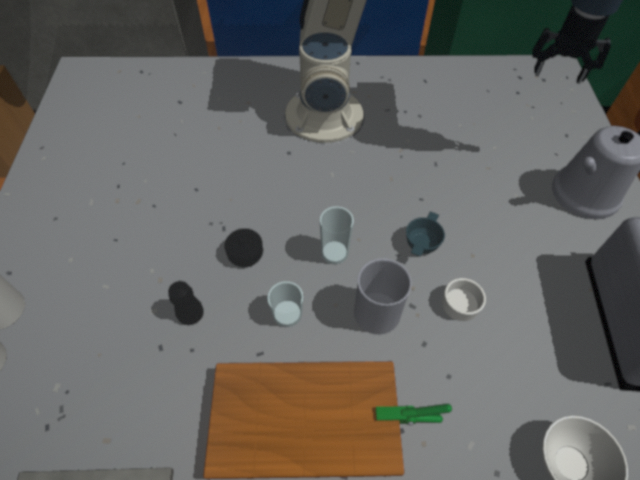

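View pics/top1.png

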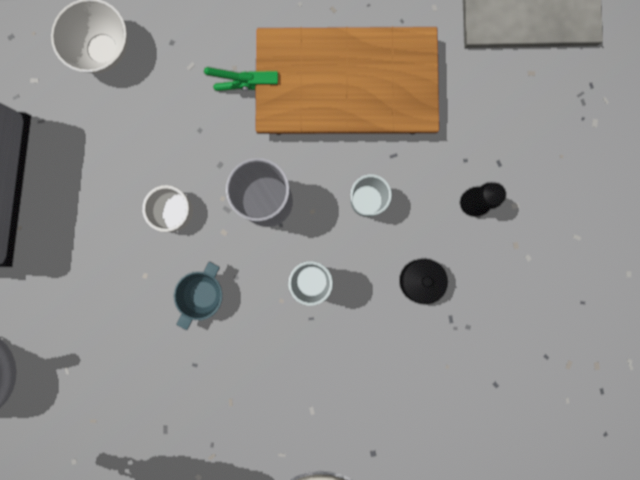

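The scene view shows the poacher with tabs at (425,236), the tall tumbler mouth at (337,220), the short tumbler mouth at (286,296), the salt cellar at (244,247), the pepper at (185,303), the canister at (383,290) and the ramekin at (465,298). In the top view these are the poacher (199,295), tall tumbler (311,284), short tumbler (371,195), salt knob (428,282), canister (258,190) and ramekin (166,208).

```bash
cat > m.py <<'E'
from h import *
P={'poacher':((199,295),(425,236),.045,.09),'short':((371,195),(286,296),.080,.072),'tall':((311,284),(337,220),.13,.072),'salt':((428,282),(244,243),.066,.02)}
cs={n:dict(np.load(n+'.npz')) for n in('top','scene')}
def proj(c): return c['camera_matrix']@np.c_[cv2.Rodrigues(c['rvec'].astype(float))[0],c['tvec'].ravel()]
for k,(a,b,h,dia) in P.items():
    X=cv2.triangulatePoints(proj(cs['top']),proj(cs['scene']),np.array(a,float).reshape(2,1),np.array(b,float).reshape(2,1)).ravel();print(k,'tri',(X[:3]/X[3]).round(4))
    for n,p in(('top',a),('scene',b)):
        c=cs[n]; vv,uu=np.mgrid[p[1]-45:p[1]+45,p[0]-45:p[0]+45].reshape(2,-1)
        W=np.array([world(c,u,v) for u,v in zip(uu,vv) if c['range_z'][v,u]>0]); r0=world(c,*p,h)
        W=W[np.hypot(*(W-r0)[:,:2].T)<.05]
        S=W[abs(W[:,2]-h)<.006]
        print(' ',n,'ray@h',r0.round(4),'zmax %.4f'%W[:,2].max(),'n',len(S),end=' ')
        if len(S)>5:
            (x,y),r=cv2.minEnclosingCircle(S[:,:2].astype(np.float32));print('circ %.4f %.4f dia %.4f'%(x,y,2*r))
        else: print()
big=[cv2.resize(cs[n]['image'][p[1]-32:p[1]+32,p[0]-32:p[0]+32,::-1],(256,256),interpolation=cv2.INTER_CUBIC) for n,i in(('top',0),('scene',1)) for p in[P[k][i] for k in('poacher','short','salt')]]
cv2.imwrite('pics/crops.png',np.clip(1.7*np.vstack([np.hstack(big[:3]),np.hstack(big[3:])]).astype(float),0,255).astype(np.uint8))
E
python3 m.py
```

```text
poacher tri [0.4453 0.2208 0.0264]
  top ray@h [0.4464 0.2156 0.045 ] zmax 0.0494 n 506 circ 0.4465 0.2158 dia 0.1000
  scene ray@h [0.4582 0.2158 0.045 ] zmax 0.0487 n 240 circ 0.4583 0.2160 dia 0.0999
short tri [ 0.6204 -0.0949  0.0769]
  top ray@h [ 0.6198 -0.0958  0.08  ] zmax 0.0838 n 323 circ 0.6221 -0.0950 dia 0.0721
  scene ray@h [ 0.6222 -0.0936  0.08  ] zmax 0.0853 n 265 circ 0.6228 -0.0955 dia 0.0731
tall tri [0.4669 0.0119 0.1225]
  top ray@h [0.4671 0.0102 0.13  ] zmax 0.1332 n 345 circ 0.4694 0.0121 dia 0.0716
  scene ray@h [0.4726 0.0128 0.13  ] zmax 0.1334 n 246 circ 0.4709 0.0110 dia 0.0747
salt tri [ 0.4658 -0.1963  0.0415]
  top ray@h [ 0.4662 -0.1948  0.066 ] zmax 0.0699 n 93 circ 0.4681 -0.1937 dia 0.0197
  scene ray@h [ 0.4834 -0.188   0.066 ] zmax 0.0702 n 54 circ 0.4694 -0.1942 dia 0.0187
```

View pics/crops.png

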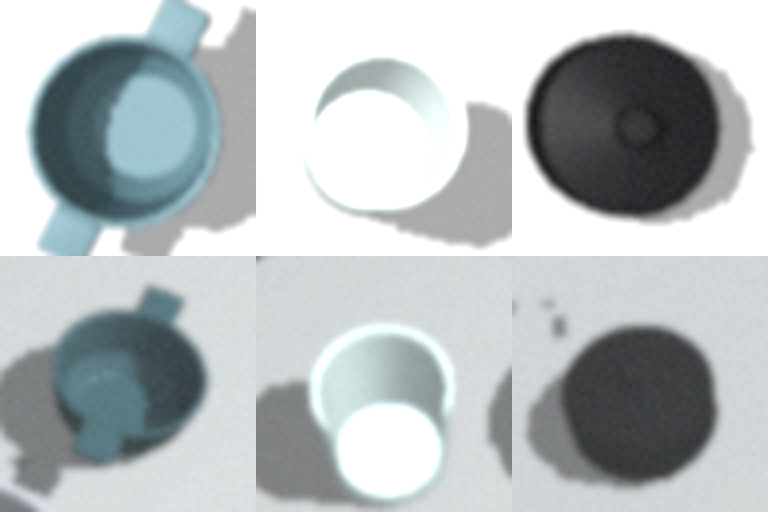

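The crops confirm it: the poacher's rim centre with its two tabs is at about (198,296) in the top view, the short tumbler shows one mouth, and the salt's knob is at about (428,282). The poacher circle was clipped by my window, so I'll redo it with the tabs, and check the height of the kettle near the path.

```bash
python3 - <<'E'
from h import *
for n,p in(('top',(198,296)),('scene',(425,236))):
    c=dict(np.load(n+'.npz')); vv,uu=np.mgrid[p[1]-60:p[1]+60,p[0]-60:p[0]+60].reshape(2,-1)
    W=np.array([world(c,u,v) for u,v in zip(uu,vv) if c['range_z'][v,u]>0]); d=np.hypot(*(W[:,:2]-[.45,.214]).T)
    S=W[(d<.072)&(W[:,2]>.038)&(W[:,2]<.055)]; (x,y),r=cv2.minEnclosingCircle(S[:,:2].astype(np.float32))
    print(n,len(S),x,y,2*r)
    for _ in range(3):
        d=np.hypot(*(S[:,:2]-[x,y]).T); q=S[(d<.05)]; (x,y),r=cv2.minEnclosingCircle(q[(np.hypot(*(q[:,:2]-[x,y]).T)<.0465)][:,:2].astype(np.float32)); 
    print(x,y,2*r, np.median(S[:,2]))
c=dict(np.load('scene.npz'))
W=np.array([[*world(c,u,v),u,v] for v in range(60,400,3) for u in range(0,640,3) if c['range_z'][v,u]>0])
S=W[(W[:,2]>.05)&(W[:,3]>540)&(W[:,4]>120)&(W[:,4]<220)];print('kettle',S[:,:3].min(0),S[:,:3].max(0))
S=W[(W[:,2]>.05)&(W[:,3]>580)&(W[:,4]>220)];print('toaster',S[:,:3].min(0),S[:,:3].max(0))
E
```

```text
top 747 0.4471045136451721 0.21956118941307068 0.13076753914356232
0.447068452835083 0.21952763199806213 0.0929446741938591 0.04475922345632166
scene 431 0.4466460347175598 0.21686895191669464 0.1318841129541397
0.44620510935783386 0.2167482078075409 0.09278891980648041 0.043803968430924045
kettle [0.24983754 0.55955418 0.05051611] [0.52051397 0.71561279 0.20297817]
toaster [0.50928648 0.5544144  0.05055343] [0.80068151 0.60657255 0.18537365]
```

Emit:
{"fn": "drive_tool", "kwargs": {
  "hand": [1,1,1,1,1,1,1,1],
  "slide": [
    [0,0,0],
    [0,0,0],
    [0,0,0.01],
    [0,0,0.02],
    [0,0,0.03],
    [0,0,0.03],
    [0,0,0.03],
    [0,0,0.03]
  ],
  "twist": [
    [0,0,0],
    [0,0,0],
    [0,0,0],
    [0,0,0],
    [0,0,0],
    [0,0,0],
    [0,0,0],
    [0,0,0]
  ]
}}

```text
time_s: 1.1
tool_pos: [0.1597, 0.5261, 0.2828]
tcp_rot: [0.0, 0.989, -0.147, 0.0]
wrist_force: [0.4, -0.3, -0.0]
width: -0.0
grip_force: 0.0
```

Emit:
{"fn": "drive_tool", "kwargs": {
  "hand": [1,1,1,1,1,1,1,1,1,1,1,1,1,1,1,1,1,1,1,1],
  "slide": [
    [0.01,-0.011,0],
    [0.03,-0.032,0],
    [0.058,-0.062,0],
    [0.088,-0.094,0],
    [0.118,-0.126,0],
    [0.148,-0.158,0],
    [0.178,-0.19,0],
    [0.208,-0.222,0],
    [0.238,-0.255,0],
    [0.262,-0.281,0],
    [0.279,-0.299,0],
    [0.287,-0.308,0],
    [0.287,-0.308,0],
    [0.287,-0.308,-0.02],
    [0.287,-0.308,-0.05],
    [0.287,-0.308,-0.08],
    [0.287,-0.308,-0.11],
    [0.287,-0.308,-0.13],
    [0.287,-0.308,-0.13],
    [0.287,-0.308,-0.13]
  ],
  "twist": [
    [0,0,0],
    [0,0,0],
    [0,0,0],
    [0,0,0],
    [0,0,0],
    [0,0,0],
    [0,0,0],
    [0,0,0],
    [0,0,0],
    [0,0,0],
    [0,0,0],
    [0,0,0],
    [0,0,0],
    [0,0,0],
    [0,0,0],
    [0,0,0],
    [0,0,0],
    [0,0,0],
    [0,0,0],
    [0,0,0]
  ]
}}

```text
time_s: 3.6
tool_pos: [0.447, 0.219, 0.1544]
tcp_rot: [-0.001, 0.989, -0.146, 0.001]
wrist_force: [0.9, 0.2, 0.6]
width: 0.0004
grip_force: 0.0
```

```bash
python3 - <<'E'
from h import *
s=ctrl.read_state();print(s['time_s'],s['tool_pos'],s['tcp_rot'],s['qd'],ctrl.nose_length)
c=cap('scene');w=cap('wrist')
i=c['image'][120:300,320:540,::-1]
cv2.imwrite('pics/p2.png',np.hstack([cv2.resize(i,None,fx=2,fy=2),cv2.resize(w['image'][:,:,::-1],(480,360)[:2])[:, :340]]))
W=np.array([[*world(c,u,v),u,v] for v in range(120,300) for u in range(320,540) if c['range_z'][v,u]>0])
p=s['tool_pos']; S=W[(np.hypot(W[:,0]-p[0],W[:,1]-p[1])<.05)&(W[:,2]>.06)&(W[:,2]<.25)]
S=S[S[:,2].argsort()];print(S[:12].round(4))
E
```

```text
3.6 [0.44703474 0.21899807 0.15435253] [-5.00219262e-04  9.89230023e-01 -1.46366913e-01  6.61883928e-04] [-0.00552502 -0.00527534  0.0092269  -0.00029956  0.00201127  0.00166574] 0.022
[[4.564e-01 2.119e-01 1.350e-01 4.310e+02 2.110e+02]
 [4.570e-01 2.159e-01 1.356e-01 4.330e+02 2.110e+02]
 [4.570e-01 2.138e-01 1.357e-01 4.320e+02 2.110e+02]
 [4.545e-01 2.099e-01 1.360e-01 4.300e+02 2.100e+02]
 [4.575e-01 2.179e-01 1.363e-01 4.340e+02 2.110e+02]
 [4.557e-01 2.115e-01 1.375e-01 4.310e+02 2.100e+02]
 [4.559e-01 2.136e-01 1.377e-01 4.320e+02 2.100e+02]
 [4.560e-01 2.157e-01 1.378e-01 4.330e+02 2.100e+02]
 [4.592e-01 2.193e-01 1.385e-01 4.350e+02 2.110e+02]
 [4.515e-01 2.076e-01 1.390e-01 4.290e+02 2.080e+02]
 [4.574e-01 2.257e-01 1.394e-01 4.380e+02 2.100e+02]
 [4.525e-01 2.093e-01 1.403e-01 4.300e+02 2.080e+02]]
```

View pics/p2.png

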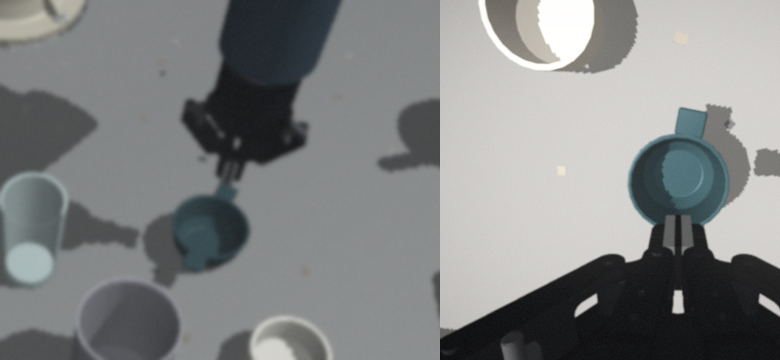

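The crop shows the shut fingertips over the poacher at about scene pixel (432,211), with z = 0.135 measured by a camera that reads about 4 mm high. This matches the 22 mm nose, so I'll descend 66 mm and hold.

Emit:
{"fn": "drive_tool", "kwargs": {
  "hand": [1,1,1,1,1,1,1,1,1,1,1,1,1,1,1,1,1,1,1,1],
  "slide": [
    [0,0,-0.01],
    [0,0,-0.03],
    [0,0,-0.05],
    [0,0,-0.06],
    [0,0,-0.066],
    [0,0,-0.066],
    [0,0,-0.066],
    [0,0,-0.066],
    [0,0,-0.066],
    [0,0,-0.066],
    [0,0,-0.066],
    [0,0,-0.066],
    [0,0,-0.066],
    [0,0,-0.066],
    [0,0,-0.066],
    [0,0,-0.066],
    [0,0,-0.066],
    [0,0,-0.066],
    [0,0,-0.066],
    [0,0,-0.066]
  ],
  "twist": [
    [0,0,0],
    [0,0,0],
    [0,0,0],
    [0,0,0],
    [0,0,0],
    [0,0,0],
    [0,0,0],
    [0,0,0],
    [0,0,0],
    [0,0,0],
    [0,0,0],
    [0,0,0],
    [0,0,0],
    [0,0,0],
    [0,0,0],
    [0,0,0],
    [0,0,0],
    [0,0,0],
    [0,0,0],
    [0,0,0]
  ]
}}

```text
time_s: 6.2
tool_pos: [0.4468, 0.2183, 0.0873]
tcp_rot: [-0.0, 0.989, -0.147, -0.0]
wrist_force: [-0.1, 0.0, -0.5]
width: 0.0001
grip_force: 0.0
```

Emit:
{"fn": "drive_tool", "kwargs": {
  "hand": [1,1,1,1,1,1,1,1,1,1,1,1,1,1,1,1,1],
  "slide": [
    [0,0,0],
    [0,0,0],
    [0,0,0],
    [0,0,0],
    [0,0,0],
    [0,0,0],
    [0,0,0],
    [0,0,0],
    [0,0,0.01],
    [0,0,0.03],
    [0,0,0.06],
    [0,0,0.09],
    [0,0,0.12],
    [0,0,0.15],
    [0,0,0.18],
    [0,0,0.195],
    [0,0,0.2]
  ],
  "twist": [
    [0,0,0],
    [0,0,0],
    [0,0,0],
    [0,0,0],
    [0,0,0],
    [0,0,0],
    [0,0,0],
    [0,0,0],
    [0,0,0],
    [0,0,0],
    [0,0,0],
    [0,0,0],
    [0,0,0],
    [0,0,0],
    [0,0,0],
    [0,0,0],
    [0,0,0]
  ]
}}

```text
time_s: 8.32
tool_pos: [0.4468, 0.2184, 0.2879]
tcp_rot: [-0.001, 0.989, -0.147, 0.0]
wrist_force: [-0.1, 0.5, -0.7]
width: -0.0001
grip_force: 0.0
```

Emit:
{"fn": "drive_tool", "kwargs": {
  "hand": [1,1,1,1,1,1,1,1,1,1,1,1,1,1],
  "slide": [
    [0.006,-0.01,0],
    [0.017,-0.03,0],
    [0.034,-0.06,0],
    [0.05,-0.09,0],
    [0.067,-0.12,0],
    [0.084,-0.15,0],
    [0.101,-0.18,0],
    [0.118,-0.21,0],
    [0.134,-0.24,0],
    [0.151,-0.27,0],
    [0.165,-0.295,0],
    [0.173,-0.309,0],
    [0.1755,-0.3135,0],
    [0.1755,-0.3135,0]
  ],
  "twist": [
    [0,0,0],
    [0,0,0],
    [0,0,0],
    [0,0,0],
    [0,0,0],
    [0,0,0],
    [0,0,0],
    [0,0,0],
    [0,0,0],
    [0,0,0],
    [0,0,0],
    [0,0,0],
    [0,0,0],
    [0,0,0]
  ]
}}

```text
time_s: 10.07
tool_pos: [0.6221, -0.095, 0.287]
tcp_rot: [-0.0, 0.989, -0.147, -0.0]
wrist_force: [-1.0, 0.4, 0.3]
width: 0.0003
grip_force: 0.0
```

Emit:
{"fn": "drive_tool", "kwargs": {
  "hand": [1,1,1,1,1,1,1,1,1,1,1,1,1,1,1,1,1,1,1,1],
  "slide": [
    [0,0,-0.01],
    [0,0,-0.03],
    [0,0,-0.06],
    [0,0,-0.09],
    [0,0,-0.12],
    [0,0,-0.145],
    [0,0,-0.16],
    [0,0,-0.165],
    [0,0,-0.165],
    [0,0,-0.165],
    [0,0,-0.165],
    [0,0,-0.165],
    [0,0,-0.165],
    [0,0,-0.165],
    [0,0,-0.165],
    [0,0,-0.165],
    [0,0,-0.165],
    [0,0,-0.165],
    [0,0,-0.165],
    [0,0,-0.165]
  ],
  "twist": [
    [0,0,0],
    [0,0,0],
    [0,0,0],
    [0,0,0],
    [0,0,0],
    [0,0,0],
    [0,0,0],
    [0,0,0],
    [0,0,0],
    [0,0,0],
    [0,0,0],
    [0,0,0],
    [0,0,0],
    [0,0,0],
    [0,0,0],
    [0,0,0],
    [0,0,0],
    [0,0,0],
    [0,0,0],
    [0,0,0]
  ]
}}

```text
time_s: 12.58
tool_pos: [0.6223, -0.0952, 0.1223]
tcp_rot: [0.0, 0.989, -0.147, -0.0]
wrist_force: [-0.6, 0.5, -0.4]
width: 0.0
grip_force: 0.0
```

```bash
python3 - <<'E'
from h import *
c=cap('scene');w=cap('wrist')
cv2.imwrite('pics/p3.png',np.hstack([cv2.resize(c['image'][210:390,200:420,::-1],None,fx=2,fy=2),cv2.resize(w['image'][:,:,::-1],(480,360))[:, :340]]))
E
```

```text
(no output)
```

View pics/p3.png

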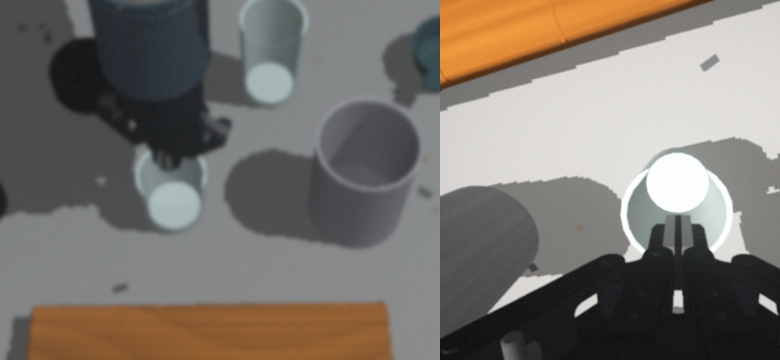

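The fingertips are over the middle of the short tumbler's mouth (scene about (285,292)), and nothing has been disturbed.

Emit:
{"fn": "drive_tool", "kwargs": {
  "hand": [1,1,1,1,1,1,1,1,1,1,1,1,1,1,1,1,1,1],
  "slide": [
    [0,0,0],
    [0,0,0],
    [0,0,0],
    [0,0,0],
    [0,0,0],
    [0,0,0],
    [0,0,0],
    [0,0,0],
    [0,0,0],
    [0,0,0],
    [0,0,0.01],
    [0,0,0.03],
    [0,0,0.06],
    [0,0,0.09],
    [0,0,0.12],
    [0,0,0.145],
    [0,0,0.16],
    [0,0,0.165]
  ],
  "twist": [
    [0,0,0],
    [0,0,0],
    [0,0,0],
    [0,0,0],
    [0,0,0],
    [0,0,0],
    [0,0,0],
    [0,0,0],
    [0,0,0],
    [0,0,0],
    [0,0,0],
    [0,0,0],
    [0,0,0],
    [0,0,0],
    [0,0,0],
    [0,0,0],
    [0,0,0],
    [0,0,0]
  ]
}}

```text
time_s: 14.92
tool_pos: [0.6225, -0.0952, 0.2882]
tcp_rot: [-0.0, 0.989, -0.147, 0.001]
wrist_force: [-0.3, 0.3, -0.5]
width: -0.0001
grip_force: 0.0
```

Emit:
{"fn": "drive_tool", "kwargs": {
  "hand": [1,1,1,1,1,1,1,1,1,1],
  "slide": [
    [-0.009,-0.006,0],
    [-0.028,-0.018,0],
    [-0.053,-0.034,0],
    [-0.078,-0.05,0],
    [-0.103,-0.066,0],
    [-0.128,-0.082,0],
    [-0.145,-0.093,0],
    [-0.1535,-0.099,0],
    [-0.1535,-0.099,0],
    [-0.1535,-0.099,0]
  ],
  "twist": [
    [0,0,0],
    [0,0,0],
    [0,0,0],
    [0,0,0],
    [0,0,0],
    [0,0,0],
    [0,0,0],
    [0,0,0],
    [0,0,0],
    [0,0,0]
  ]
}}

```text
time_s: 16.18
tool_pos: [0.4693, -0.1939, 0.2869]
tcp_rot: [-0.0, 0.989, -0.147, -0.0]
wrist_force: [-0.5, -1.2, -0.3]
width: -0.0004
grip_force: 0.0
```

Target TCP z = 0.066 + 0.042 = 0.108, so I'll go down 179 mm.

Emit:
{"fn": "drive_tool", "kwargs": {
  "hand": [1,1,1,1,1,1,1,1,1,1,1,1,1,1,1,1,1,1,1,1],
  "slide": [
    [0,0,-0.01],
    [0,0,-0.03],
    [0,0,-0.06],
    [0,0,-0.09],
    [0,0,-0.12],
    [0,0,-0.15],
    [0,0,-0.17],
    [0,0,-0.179],
    [0,0,-0.179],
    [0,0,-0.179],
    [0,0,-0.179],
    [0,0,-0.179],
    [0,0,-0.179],
    [0,0,-0.179],
    [0,0,-0.179],
    [0,0,-0.179],
    [0,0,-0.179],
    [0,0,-0.179],
    [0,0,-0.179],
    [0,0,-0.179]
  ],
  "twist": [
    [0,0,0],
    [0,0,0],
    [0,0,0],
    [0,0,0],
    [0,0,0],
    [0,0,0],
    [0,0,0],
    [0,0,0],
    [0,0,0],
    [0,0,0],
    [0,0,0],
    [0,0,0],
    [0,0,0],
    [0,0,0],
    [0,0,0],
    [0,0,0],
    [0,0,0],
    [0,0,0],
    [0,0,0],
    [0,0,0]
  ]
}}

```text
time_s: 18.68
tool_pos: [0.4688, -0.1942, 0.1083]
tcp_rot: [0.0, 0.989, -0.147, 0.0]
wrist_force: [-0.3, -0.4, -0.6]
width: 0.0001
grip_force: 0.0
```

Emit:
{"fn": "drive_tool", "kwargs": {
  "hand": [1,1,1,1,1,1,1,1,1,1,1,1],
  "slide": [
    [0,0,0],
    [0,0,0],
    [0,0,0],
    [0,0,0],
    [0,0,0],
    [0,0,0],
    [0,0,0],
    [0,0,0],
    [0,0,0],
    [0,0,0],
    [0,0,0],
    [0,0,0]
  ],
  "twist": [
    [0,0,0],
    [0,0,0],
    [0,0,0],
    [0,0,0],
    [0,0,0],
    [0,0,0],
    [0,0,0],
    [0,0,0],
    [0,0,0],
    [0,0,0],
    [0,0,0],
    [0,0,0]
  ]
}}

```text
time_s: 20.18
tool_pos: [0.4688, -0.1942, 0.1083]
tcp_rot: [-0.0, 0.989, -0.147, 0.0]
wrist_force: [-0.1, 0.3, -1.3]
width: -0.0
grip_force: 0.0
```

```bash
python3 - <<'E'
from h import *
c=cap('scene');w=cap('wrist')
cv2.imwrite('pics/p4.png',np.hstack([cv2.resize(c['image'][160:340,140:360,::-1],None,fx=2,fy=2),cv2.resize(w['image'][:,:,::-1],(480,360))[:, :340]]))
E
```

```text
(no output)
```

View pics/p4.png

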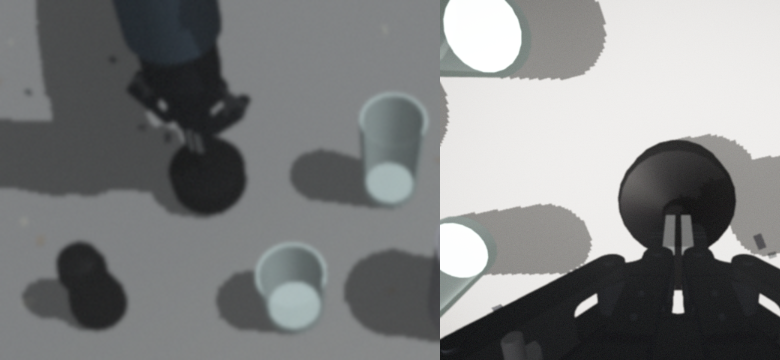

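The fingertips stand over the salt's knob (wrist view about (678,212) in the picture), with nothing touched or displaced.

```bash
python3 -c "
from station import ctrl
print(ctrl.sign_off())"
```

```text
the job is handed in; nothing more can be done
None
```

The arm pointed at the egg poacher, then the shorter tumbler, then the salt cellar. It held about 2 cm above each for over two seconds, touched nothing, and was still pointing at the salt cellar when I handed the job in at about 20 s.

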